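Open the push-and-turn tub

ROBOT

A 6-joint arm with a two-finger parallel gripper is mounted at the origin on the work surface. World frame = base frame: x ahead of the robot, y to its left, z up, the work surface at z = 0. Lengths are in m, angles in rad, forces in N, time in s.
With the tool pointing down it reaches from about 0.375 to 0.975 m from the base axis. Payload 3.8 kg.
Tool frame: the origin (TCP) lies at the very end of the fingers, on their centre line; the grasp point (between the pads) lies 19 mm behind it; z points along the fingers, y is the line along which they close (so a half turn about z gives the same grasp; the last joint's range is limited). The gripper opens to 85 mm and grips with 20 to 120 N. Pads are 22 mm wide; open, the fingers measure 114 mm over their backs; the gripper's body (76 mm by 85 mm) begins 54 mm behind the grasp point. The pads swing forward as they close: fully open they stand 13 mm farther back than shut.
Start: joints at [-1.16, 0.264, 1.604, -0, 1.274, -0.037], TCP at [0.292, -0.608, 0.231] pointing down, gripper open.
Joint ranges: [-2.63, 2.63], [-0.94, 2.18], [0.31, 2.57], [-1.31, 4.45], [0, 2.66], [-2.55, 2.55]. Speed limits (rad/s): [2.57, 2.57, 3.14, 3.14, 3.14, 3.14].

INTERFACE

Orientations are given as a rotation vector (axis times angle).
In Python, from workcell import read_state, read_camera, calibration, finish_job gives the robot as it stands.
- The arm moves only by the tool step_arm, never from a script. Its argument "commands" is a list of rows, each an object of numbers: "fingers": the gripper's target within -1 to 1 (shut at 1, half-way at 0, fully open at -1); "dx", "dy", "dz": the shift along the tool's x, y, z in m; "roll": the turn about the tool's z in degrees. In form: [{"fingers": .., "dx": .., "dy": .., "dz": .., "roll": ..}, ...]. A call has 1 to 8 rows; each row is the pose to reach, as a shift and turn from the pose commanded when the call began, along the tool's axes at that moment; what a row does not reach only later rows make up. A row lasts 1/8 s, in which the tool goes at most 62.5 mm and 10.7 degrees, less where a joint would pass 70% of its speed; a pose out of reach is approached as far as the arm can. A call with a gripper value outside its range is refused whole. The fingers move at their own pace and stop on an object; "squeeze" is the grip in N (left out, the last holds). Time passes only in rows, so rows that repeat a pose let the fingers close. It gives the time, the measured TCP pose, the force, the opening and the grip force at its end, in the units of the state.
- read_state(): the state, without advancing time (a new reading comes with each control period).
- read_camera(name): name is "side" or "top"; returns (picture, depth): 480x640x3 uint8, blue, green, red; 480x640 float32, m along the optical axis (not along the pixel's ray), 0 where there is no reading.
- calibration(name): a dict with "intrinsics" (3x3 intrinsics, pixels), "world_to_cam" (4x4, takes a point from world to camera coordinates). Camera axes: x right, y up, looking along -z (the intrinsics and any distortion apply to the point x, -y, -z); pixel columns grow to the right and rows downward; lengths in m; the calibration is good to about 2 mm. A picture is of the moment at which its call begins. calibration takes no time and is no camera call.
- finish_job(): hands the job in; it is judged then, once.
The state is a dict: "time": time; "q": joint angles; "joint_vel": joint speeds; "joint_torque": joint torques, N m; "tool_pos": TCP position; "tcp_rot": TCP orientation; "wrist_force": force on the tool from outside, world axes, zero at the start; "torque": the same for the moment, N m; "width": opening from 0.0 (shut) to 1.0 (fully open); "grip_force": force on a finger pad.
Only numpy, scipy, OpenCV 4.12 (cv2) and the standard library are available. Lean on these libraries where they do the work, as an engineer would, in place of code of your own. Each camera call takes 0.05 s, during which the arm holds its last target. There are 200 camera calls.

TASK

Open the tub of oven-cleaning tablets: press its red safety cap down, keep it pressed while you turn it anticlockwise until it comes up against its open stop, then lift the cap off and set it down gently, upright, inside the aluminium tray. Do not strain the cap or push the tray about, and leave the crock, the glass jar and the bench scraper alone.

Things in the scene. Friction and masses are not known exactly. Their poses are not given: they have to be found in the camera images.
- tub: White tub with orange band, 80 mm across, in a dark steel clamp with a 116 mm square base plate screwed to the counter: it cannot move or turn. Origin: centre of the plate's underside, on the counter, z up. Tub shoulder 108 mm up, neck 36 mm across rising to 146 mm. Its axis is the closed cap's axis. Neither its yaw nor the cap's tells where the cap opens.
- cap: Red stepped push-and-turn cap, about 90 g, loose part seated on the tub. Origin: centre of its skirt's underside, z up its axis; closed, 118 to 119 mm above the tub's origin. Skirt 60 mm across, 0 to 46 mm high. Pushed down it sinks up to 5 mm on a spring (3 N to start, 13 N at the bottom). Over 45 N between cap and tub, pressing, twisting at the stop or pulling, breaks it.
- cap_shoulder (a point): Centre of the flat top of the cap's skirt, 46 mm above its origin; fingertips can bear on the 10 mm wide shoulder to press. Unpressed, the shell turns idly on a hidden inner cap hooked under the neck. Pressed over about 3 mm (9 N), shell lugs drop between inner lugs (if they meet top to top, they drop in as you turn) and after 0 to 60 degrees of idle turn carry it along.
- cap_grip (a point): Middle of the ribbed round grip on top of the cap, 40 mm across, from 46 to 74 mm above the cap's origin (this point at 60 mm); take it at any yaw. Opens anticlockwise seen from above, 0.03 to 0.25 N m while pressed; at the stop it mounts steeply, keep it under 0.35 N m. Inner parts stay where they were turned to when you let go, so regrasping is fine.
- tub_mouth (a point): Centre of the neck's rim, 146 mm above the tub's origin; a springy pad in it (5 N) holds the inner cap. The hidden inner cap meets a firm stop when open, 45 to 155 degrees of turn from the start, different each time; only the last 8 degrees or so before the stop let it off. Then let the spring push the shell up, and lift straight up: 30 mm clears the neck.
- tray: Aluminium tray with rolled edges, loose, 0.6 kg, 180 mm (its x) by 220 mm (its y), rim 17 mm high, floor 4 mm thick. Origin: centre of its underside, on the counter.
- tray_floor (a point): Centre of the tray's flat floor, 4 mm above its origin: stand the cap on this floor, skirt down, clear of the edges.
- crock: Blue ceramic salt crock with wooden lid, 110 mm across, 129 mm high, loose. Origin: centre of its underside. Leave alone.
- jar: Small glass jar with spring-clip lid, 72 mm across (clip 82 mm), 90 mm high, loose. Origin: centre of its underside. Leave alone.
- scraper: Steel bench scraper with dark wooden handle, lying flat, 150 mm (its x) by 107 mm (its y), 16 mm high at the handle, loose. Origin: near its middle, on the counter. Leave alone.
Not all that is in view belongs to the job. Of the things like the tub, leave any that is green, pink or purple; of the rest the larger one is meant.

How it is judged:
By the outcome, as a careful person would: the job done as asked, in the order asked, and still so for the second after the job is handed in, with the robot touching nothing.
It also fails if it takes over 72 s, if anything falls off the work surface, if the arm or the gripper's body presses on something with over 40 N, if the wrist force passes 120 N, or if a joint passes its speed limit or range.

## Working session

There is one attempt and no reset: what is moved stays moved. The work goes in short steps, Python scripts to look and compute and a tool call to move; the robot and the scene stay as the last step left them, time stands still between calls to the robot, and variables do not carry over. Pictures are saved under pics/ and viewed, at most 10 in all, crops included, and the job is handed in when it is done.

Besides the shell and the picture viewer there is one more tool, called after "Emit:" as name(argument=value, ...), one argument or row to a line, values as JSON. step_arm: Moves the arm, as the interface text tells. Its arguments: {"type":"object","properties":{"commands":{"type":"array","items":{"type":"object","properties":{"fingers":{"type":"number"},"dx":{"type":"number"},"dy":{"type":"number"},"dz":{"type":"number"},"roll":{"type":"number"}}}},"squeeze":{"type":"number"}},"required":["commands"]}

```bash
mkdir -p pics; cat > h.py <<'E'
import numpy as np, cv2
from workcell import *
def cap(n):
    im,d=read_camera(n); np.savez(f'{n}.npz',im=im,d=d); return im,d
def px2w(n,u,v,z=None,d=None):
    c=calibration(n);K=np.array(c['intrinsics']);T=np.linalg.inv(np.array(c['world_to_cam']))
    r=np.linalg.inv(K)@[u,v,1]; r=np.array([r[0],-r[1],-r[2]])
    R=T[:3,:3]@r;o=T[:3,3]
    s=d if d is not None else (z-o[2])/R[2]
    return o+s*R
def w2px(n,p):
    c=calibration(n);q=np.array(c['world_to_cam'])@[*p,1];k=np.array(c['intrinsics'])@[q[0],-q[1],-q[2]];return k[:2]/k[2]
E
python3 - <<'E'
from h import *
for n in('top','side'):
    im,d=cap(n); cv2.imwrite(f'pics/{n}0.png',im); c=calibration(n); print({k:np.round(v,3).tolist() for k,v in c.items()})
s=read_state();print(s)
E
```

```text
{'intrinsics': [[527.955, 0.0, 318.193], [0.0, 527.955, 238.948], [0.0, 0.0, 1.0]], 'world_to_cam': [[-0.014, -1.0, 0.007, 0.012], [0.99, -0.013, 0.141, -0.557], [-0.141, 0.009, 0.99, -1.308], [0.0, 0.0, 0.0, 1.0]]}
{'intrinsics': [[476.239, 0.0, 319.427], [0.0, 476.239, 242.54], [0.0, 0.0, 1.0]], 'world_to_cam': [[-0.997, -0.08, 0.019, 0.532], [0.057, -0.504, 0.862, -0.129], [-0.06, 0.86, 0.507, -1.177], [0.0, 0.0, 0.0, 1.0]]}
{'time': 0.1, 'q': array([-1.15991465e+00,  2.64641232e-01,  1.60525213e+00, -1.92462005e-05,
        1.27368893e+00, -3.68776604e-02]), 'joint_vel': array([-0.00047242, -0.00170892, -0.00424563, -0.00040726, -0.00316483,
        0.00077484]), 'joint_torque': array([ 3.29644045e-04, -5.16708612e+01, -3.68588948e+01, -9.95721120e-05,
        6.25811663e-03,  3.60275828e-05]), 'tool_pos': array([ 0.29198067, -0.60784783,  0.23010324]), 'tcp_rot': array([-3.06128448e+00, -6.97053334e-01,  6.09054801e-04]), 'wrist_force': array([-0.12206691,  0.21629639,  1.07017289]), 'torque': array([-0.03182532,  0.02531237, -0.00771007]), 'grip_force': 0.0, 'width': 1.003021845654061}
```

View pics/top0.png

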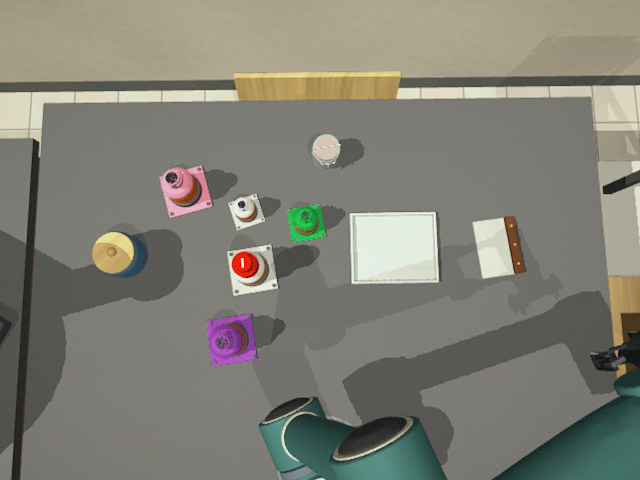

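View pics/side0.png

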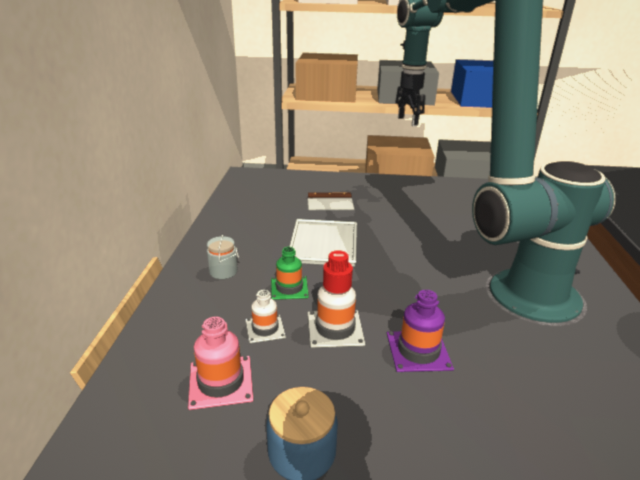

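The red-capped tub is at top (245,265), side (337,285). The tray is centred at top (395,248). The coloured tubs and a small white one are decoys.

```bash
python3 - <<'E'
from h import *
from scipy.optimize import least_squares
P={}
for n in('top','side'):
    f=np.load(n+'.npz');im,d=f['im'],f['d'];b,g,r=[im[...,i].astype(int) for i in range(3)]
    m=(r>110)&(g<60)&(b<60)&(d>0)
    k,l,st,_=cv2.connectedComponentsWithStats(m.astype(np.uint8)); i=1+np.argmax(st[1:,4]);print(n,st[i])
    v,u=np.where(l==i); p=np.array([px2w(n,a,c,d=d[c,a]) for a,c in zip(u,v)]);P[n]=p
    print('zmax',np.percentile(p[:,2],[5,50,95,99]))
    t=p[p[:,2]>np.percentile(p[:,2],97)-.004]; print('top',len(t),t.mean(0),t.min(0),t.max(0))
    for lo,hi,R in((.125,.158,.03),(.17,.188,.02)):
        q=p[(p[:,2]>lo)&(p[:,2]<hi)]
        if len(q)>15:
            s=least_squares(lambda c:np.hypot(q[:,0]-c[0],q[:,1]-c[1])-R,q[:,:2].mean(0),loss='soft_l1',f_scale=.001);print(lo,len(q),s.x)
# tray corners
f=np.load('top.npz')
C=[px2w('top',u,v,z=.017) for u,v in((350,213),(437,212),(439,283),(351,283))]
print(np.round(C,3),np.mean(C,0))
for nm,u,v,z in(('green',306,217,.17),('small',243,203,.13),('purple',228,343,.17)):print(nm,px2w('top',u,v,z=z), )
im=f['im'][180:310,200:330];cv2.imwrite('pics/c1.png',cv2.resize(im,None,fx=4.5,fy=4.5,interpolation=cv2.INTER_CUBIC))
E
```

```text
top [232 252  26  26 475]
zmax [0.15944237 0.17492908 0.19446493 0.19639747]
top 134 [0.48473137 0.17548186 0.19330121] [0.46556674 0.15725223 0.19137879] [0.50608786 0.19559312 0.19785515]
0.125 19 [0.48559487 0.17792126]
0.17 25 [0.4860453  0.17646877]
side [324 253  28  40 886]
zmax [0.12520025 0.16040875 0.19178779 0.1932079 ]
top 86 [0.4861154  0.18935155 0.19168166] [0.46949245 0.16772748 0.18850976] [0.50350812 0.19969004 0.19465523]
0.125 370 [0.4855968 0.1762527]
0.17 152 [0.4855074  0.17665001]
[[ 0.628 -0.08   0.017]
 [ 0.628 -0.307  0.017]
 [ 0.442 -0.304  0.017]
 [ 0.445 -0.078  0.017]] [ 0.53579157 -0.19221935  0.017     ]
green [0.59055911 0.0333555  0.17      ]
small [0.63405419 0.18460818 0.13      ]
purple [0.30662482 0.21090679 0.17      ]
```

View pics/c1.png

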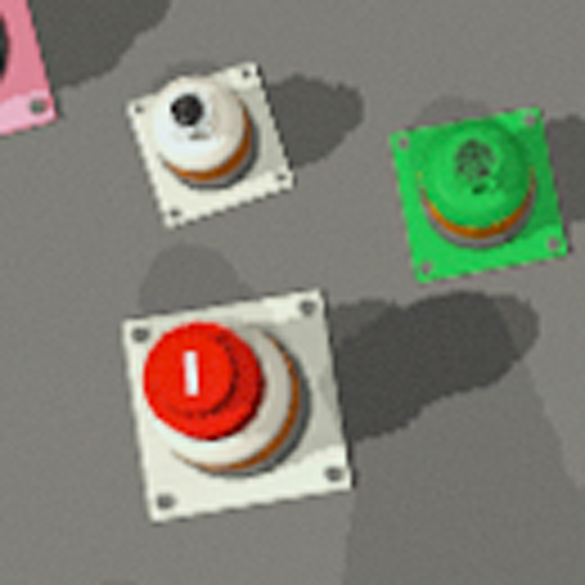

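Emit:
step_arm(
  commands=[
    {"fingers": -1, "dx": 0.03, "dy": -0.036, "dz": -0.02, "roll": 5},
    {"fingers": -1, "dx": 0.068, "dy": -0.082, "dz": -0.025, "roll": 12},
    {"fingers": -1, "dx": 0.106, "dy": -0.128, "dz": -0.025, "roll": 19},
    {"fingers": -1, "dx": 0.144, "dy": -0.174, "dz": -0.025, "roll": 26},
    {"fingers": -1, "dx": 0.182, "dy": -0.22, "dz": -0.025, "roll": 33},
    {"fingers": -1, "dx": 0.22, "dy": -0.266, "dz": -0.025, "roll": 40},
    {"fingers": -1, "dx": 0.258, "dy": -0.312, "dz": -0.025, "roll": 47},
    {"fingers": -1, "dx": 0.296, "dy": -0.358, "dz": -0.025, "roll": 53},
  ],
  squeeze=25,
)

```text
time: 1.1
tool_pos: [0.4039, -0.1557, 0.256]
tcp_rot: [-3.051, 0.749, -0.0]
wrist_force: [1.1, 0.0, 0.6]
width: 1.003
grip_force: 0.0
```

```bash
cat >> h.py <<'E'
from scipy.spatial.transform import Rotation as Ro
def to(x,y,z):
    s=read_state();R=Ro.from_rotvec(s['tcp_rot']).as_matrix()
    print('t',s['time'],'pos',np.round(s['tool_pos'],4),'yawx',np.degrees(np.arctan2(R[1,0],R[0,0])),'tilt',R[:,2],'q6',s['q'][5],'F',s['wrist_force'],'T',s['torque'])
    print('shift',np.round(R.T@(np.array([x,y,z])-s['tool_pos']),4))
E
python3 -c "
from h import *
to(.4855,.1765,.25)"
```

```text
t 1.1 pos [ 0.4039 -0.1557  0.256 ] yawx -27.579741630667847 tilt [ 1.28176295e-04  1.08782435e-04 -9.99999986e-01] q6 1.6265760865537198 F [1.121636   0.04672257 0.55825093] T [ 0.00516581 -0.0750557   0.03238665]
shift [-0.0815 -0.3322  0.0061]
```

Emit:
step_arm(
  commands=[
    {"dx": -0.011, "dy": -0.046, "dz": 0},
    {"dx": -0.024, "dy": -0.096, "dz": 0},
    {"dx": -0.036, "dy": -0.146, "dz": 0},
    {"dx": -0.048, "dy": -0.196, "dz": 0},
    {"dx": -0.06, "dy": -0.246, "dz": 0},
    {"dx": -0.072, "dy": -0.296, "dz": 0.002},
    {"dx": -0.0815, "dy": -0.332, "dz": 0.006},
    {"dx": -0.0815, "dy": -0.332, "dz": 0.006},
  ],
)

```text
invalid input
```

```bash
python3 - <<'E'
from h import *
to(.4855,.1765,.172)
a,_=cap('top');b,_=cap('side')
u,v=w2px('top',(.4855,.1765,.22)).astype(int);x,y=w2px('side',(.4855,.1765,.2)).astype(int)
A=cv2.resize(a[v-45:v+45,u-45:u+45],(400,400));B=cv2.resize(b[y-55:y+55,x-55:x+55],(400,400))
cv2.imwrite('pics/h1.png',np.hstack([A,B]))
E
```

```text
t 1.1 pos [ 0.4039 -0.1557  0.256 ] yawx -27.579741630667847 tilt [ 1.28176295e-04  1.08782435e-04 -9.99999986e-01] q6 1.6265760865537198 F [1.121636   0.04672257 0.55825093] T [ 0.00516581 -0.0750557   0.03238665]
shift [-0.0815 -0.3322  0.0841]
```

View pics/h1.png

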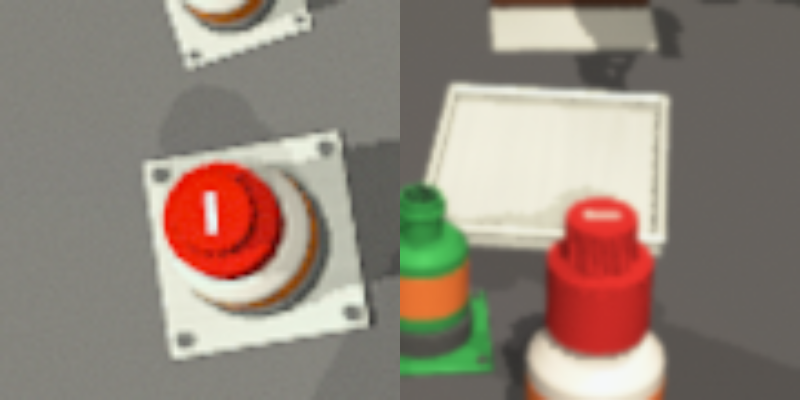

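The picture shows the cap with no gripper in view. The move was refused because every row needs all of its fields, so I'll send it again.

Emit:
step_arm(
  commands=[
    {"fingers": -1, "roll": 0, "dx": -0.011, "dy": -0.046, "dz": 0},
    {"fingers": -1, "roll": 0, "dx": -0.024, "dy": -0.096, "dz": 0},
    {"fingers": -1, "roll": 0, "dx": -0.036, "dy": -0.146, "dz": 0},
    {"fingers": -1, "roll": 0, "dx": -0.048, "dy": -0.196, "dz": 0},
    {"fingers": -1, "roll": 0, "dx": -0.06, "dy": -0.246, "dz": 0},
    {"fingers": -1, "roll": 0, "dx": -0.072, "dy": -0.296, "dz": 0.002},
    {"fingers": -1, "roll": 0, "dx": -0.0815, "dy": -0.332, "dz": 0.006},
    {"fingers": -1, "roll": 0, "dx": -0.0815, "dy": -0.332, "dz": 0.006},
  ],
  squeeze=25,
)

```text
time: 2.2
tool_pos: [0.4843, 0.1761, 0.2493]
tcp_rot: [3.053, -0.737, -0.002]
wrist_force: [-0.6, -0.5, -0.5]
width: 1.0
grip_force: 0.0
```

```bash
python3 - <<'E'
from h import *
to(.4855,.1765,.172)
a,_=cap('top');b,_=cap('side')
u,v=w2px('top',(.4855,.1765,.22)).astype(int);x,y=w2px('side',(.4855,.1765,.2)).astype(int)
A=cv2.resize(a[v-45:v+45,u-45:u+45],(400,400));B=cv2.resize(b[y-55:y+55,x-55:x+55],(400,400))
cv2.imwrite('pics/h2.png',np.hstack([A,B]))
E
```

```text
t 2.2 pos [0.4843 0.1761 0.2493] yawx -27.140688352496515 tilt [-1.64627948e-03 -4.04982669e-04 -9.99998563e-01] q6 2.3447694169606343 F [-0.60419787 -0.48661573 -0.45533526] T [-0.0387905  -0.06476528 -0.01895744]
shift [ 0.001  -0.001   0.0773]
```

View pics/h2.png

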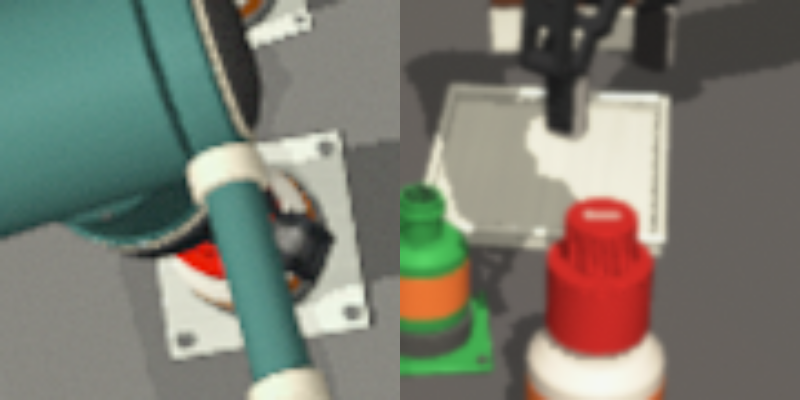

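Emit:
step_arm(
  commands=[
    {"fingers": -1, "roll": 0, "dx": 0, "dy": 0, "dz": 0.02},
    {"fingers": -1, "roll": 0, "dx": 0, "dy": 0, "dz": 0.05},
    {"fingers": -1, "roll": 0, "dx": 0, "dy": 0, "dz": 0.07},
    {"fingers": -1, "roll": 0, "dx": 0, "dy": 0, "dz": 0.077},
    {"fingers": -1, "roll": 0, "dx": 0, "dy": 0, "dz": 0.077},
  ],
)

```text
time: 2.92
tool_pos: [0.4841, 0.1737, 0.1733]
tcp_rot: [3.052, -0.744, -0.001]
wrist_force: [0.6, -0.4, -0.3]
width: 0.998
grip_force: 0.0
```

```bash
python3 -c "
from h import *
to(.4855,.1765,.172)"
```

```text
t 2.925 pos [0.4841 0.1737 0.1733] yawx -27.4118836822045 tilt [-4.38260397e-04 -3.33061737e-04 -9.99999848e-01] q6 2.3455885786962254 F [ 0.58184522 -0.41671305 -0.27762225] T [0.03868826 0.0090567  0.01834264]
shift [-0.     -0.0031  0.0013]
```

Emit:
step_arm(
  commands=[
    {"fingers": -0.4, "roll": 0, "dx": 0, "dy": -0.003, "dz": 0},
    {"fingers": -0.2, "roll": 0, "dx": 0, "dy": -0.003, "dz": 0},
    {"fingers": 0, "roll": 0, "dx": 0, "dy": -0.003, "dz": 0},
    {"fingers": 0.15, "roll": 0, "dx": 0, "dy": -0.003, "dz": 0},
    {"fingers": 0.3, "roll": 0, "dx": 0, "dy": -0.003, "dz": 0},
    {"fingers": 0.5, "roll": 0, "dx": 0, "dy": -0.003, "dz": 0},
    {"fingers": 1, "roll": 0, "dx": 0, "dy": -0.003, "dz": 0},
    {"fingers": 1, "roll": 0, "dx": 0, "dy": -0.003, "dz": 0},
  ],
)

```text
time: 3.92
tool_pos: [0.4859, 0.1776, 0.1735]
tcp_rot: [-3.052, 0.742, -0.001]
wrist_force: [0.3, 0.5, 3.5]
width: 0.455
grip_force: 26.3
```

```bash
python3 -c "
from h import *
to(.4855,.1765,.165)"
```

```text
t 3.925 pos [0.4859 0.1776 0.1735] yawx -27.344044205359992 tilt [ 7.39896542e-04  4.07278384e-04 -9.99999643e-01] q6 2.350178447040903 F [0.28674455 0.47653507 3.49198184] T [ 0.20930969 -0.08947242  0.0408715 ]
shift [0.0002 0.0012 0.0085]
```

Emit:
step_arm(
  commands=[
    {"fingers": 1, "roll": 0, "dx": 0, "dy": 0, "dz": 0.002},
    {"fingers": 1, "roll": 0, "dx": 0, "dy": 0, "dz": 0.004},
    {"fingers": 1, "roll": 0, "dx": 0, "dy": 0, "dz": 0.004},
  ],
)

```text
time: 4.3
tool_pos: [0.4861, 0.1776, 0.1703]
tcp_rot: [-3.052, 0.742, -0.002]
wrist_force: [-0.8, 1.3, 9.7]
width: 0.459
grip_force: 26.8
```

```bash
python3 -c "
from h import *
to(.4855,.1765,.165)"
```

```text
t 4.3 pos [0.4861 0.1776 0.1703] yawx -27.338798776547257 tilt [ 1.13058425e-03  3.38279871e-04 -9.99999304e-01] q6 2.35015844537333 F [-0.80975039  1.26487483  9.70224077] T [-0.03402089  0.22591243  0.0626117 ]
shift [0.     0.0012 0.0053]
```

Emit:
step_arm(
  commands=[
    {"fingers": 1, "roll": 0, "dx": 0, "dy": 0, "dz": 0.0014},
    {"fingers": 1, "roll": -4, "dx": 0, "dy": 0, "dz": 0.0014},
    {"fingers": 1, "roll": -8, "dx": 0, "dy": 0, "dz": 0.0014},
    {"fingers": 1, "roll": -12, "dx": 0, "dy": 0, "dz": 0.0014},
  ],
  squeeze=22,
)

```text
time: 4.8
tool_pos: [0.4862, 0.1777, 0.1694]
tcp_rot: [-3.113, 0.416, -0.002]
wrist_force: [-2.3, 0.0, 10.3]
width: 0.453
grip_force: 26.9
```

```bash
cat > s.py <<'E'
from h import *
s=read_state();R=Ro.from_rotvec(s['tcp_rot']).as_matrix()
print('yaw %.2f q6 %.3f z %.4f xy %.4f %.4f'%(np.degrees(np.arctan2(R[1,0],R[0,0])),s['q'][5],s['tool_pos'][2],*s['tool_pos'][:2]),'F',np.round(s['wrist_force'],1),'T',np.round(s['torque'],3),'tau6 %.3f'%s['joint_torque'][5])
E
python3 s.py
```

```text
yaw -15.22 q6 2.139 z 0.1694 xy 0.4862 0.1777 F [-2.3  0.  10.3] T [ 0.017  0.29  -0.068] tau6 0.511
```

Emit:
step_arm(
  commands=[
    {"fingers": 1, "roll": -4, "dx": 0, "dy": 0, "dz": 0},
    {"fingers": 1, "roll": -8, "dx": 0, "dy": 0, "dz": 0},
    {"fingers": 1, "roll": -12, "dx": 0, "dy": 0, "dz": 0},
    {"fingers": 1, "roll": -16, "dx": 0, "dy": 0, "dz": 0},
  ],
)

```text
time: 5.3
tool_pos: [0.4867, 0.1777, 0.1695]
tcp_rot: [-3.141, -0.021, -0.004]
wrist_force: [-0.3, -0.2, 9.1]
width: 0.455
grip_force: 26.9
```

```bash
python3 s.py
```

```text
yaw 0.78 q6 1.859 z 0.1695 xy 0.4867 0.1777 F [-0.3 -0.2  9.1] T [-0.008  0.079 -0.079] tau6 0.525
```

Emit:
step_arm(
  commands=[
    {"fingers": 1, "roll": 0, "dx": 0, "dy": 0, "dz": 0.001},
    {"fingers": 1, "roll": -2, "dx": 0, "dy": 0, "dz": 0.001},
    {"fingers": 1, "roll": -4, "dx": 0, "dy": 0, "dz": 0.001},
    {"fingers": 1, "roll": -6, "dx": 0, "dy": 0, "dz": 0.001},
  ],
)

```text
time: 5.8
tool_pos: [0.4871, 0.1778, 0.1691]
tcp_rot: [-3.135, -0.184, -0.006]
wrist_force: [-0.0, 0.7, 11.5]
width: 0.458
grip_force: 27.1
```

```bash
python3 s.py
```

```text
yaw 6.71 q6 1.756 z 0.1691 xy 0.4871 0.1778 F [-0.   0.7 11.5] T [-0.053  0.148 -0.086] tau6 0.216
```

Emit:
step_arm(
  commands=[
    {"fingers": 1, "roll": -2, "dx": 0, "dy": 0, "dz": 0},
    {"fingers": 1, "roll": -4, "dx": 0, "dy": 0, "dz": 0},
    {"fingers": 1, "roll": -6, "dx": 0, "dy": 0, "dz": 0},
  ],
)

```text
time: 6.18
tool_pos: [0.4872, 0.1779, 0.1691]
tcp_rot: [-3.122, -0.348, -0.006]
wrist_force: [-1.2, 0.5, 11.2]
width: 0.454
grip_force: 27.0
```

```bash
python3 s.py
```

```text
yaw 12.71 q6 1.651 z 0.1691 xy 0.4872 0.1779 F [-1.2  0.5 11.2] T [ 0.042  0.065 -0.026] tau6 0.215
```

Emit:
step_arm(
  commands=[
    {"fingers": 1, "roll": -2, "dx": 0, "dy": 0, "dz": 0.0003},
    {"fingers": 1, "roll": -4, "dx": 0, "dy": 0, "dz": 0.0003},
    {"fingers": 1, "roll": -6, "dx": 0, "dy": 0, "dz": 0.0003},
  ],
)

```text
time: 6.55
tool_pos: [0.4873, 0.178, 0.169]
tcp_rot: [-3.099, -0.511, -0.007]
wrist_force: [-0.6, -0.4, 11.9]
width: 0.458
grip_force: 27.1
```

```bash
python3 s.py
```

```text
yaw 18.71 q6 1.546 z 0.1690 xy 0.4873 0.1780 F [-0.6 -0.4 11.9] T [ 0.091  0.101 -0.038] tau6 0.205
```

Emit:
step_arm(
  commands=[
    {"fingers": 1, "roll": -2, "dx": 0, "dy": 0, "dz": 0},
    {"fingers": 1, "roll": -4, "dx": 0, "dy": 0, "dz": 0},
    {"fingers": 1, "roll": -6, "dx": 0, "dy": 0, "dz": 0},
  ],
)

```text
time: 6.92
tool_pos: [0.4874, 0.1781, 0.1691]
tcp_rot: [-3.068, -0.672, -0.007]
wrist_force: [0.0, -0.3, 11.2]
width: 0.456
grip_force: 27.1
```

```bash
python3 s.py
```

```text
yaw 24.71 q6 1.442 z 0.1691 xy 0.4874 0.1781 F [ 0.  -0.3 11.2] T [ 0.067  0.061 -0.074] tau6 0.206
```

Emit:
step_arm(
  commands=[
    {"fingers": 1, "roll": -2, "dx": 0, "dy": 0, "dz": 0.0002},
    {"fingers": 1, "roll": -4, "dx": 0, "dy": 0, "dz": 0.0002},
    {"fingers": 1, "roll": -6, "dx": 0, "dy": 0, "dz": 0.0002},
  ],
)

```text
time: 7.3
tool_pos: [0.4875, 0.1781, 0.169]
tcp_rot: [-3.029, -0.832, -0.008]
wrist_force: [-0.1, 0.7, 12.5]
width: 0.457
grip_force: 27.1
```

```bash
python3 s.py
```

```text
yaw 30.71 q6 1.337 z 0.1690 xy 0.4875 0.1781 F [-0.1  0.7 12.5] T [ 0.102  0.093 -0.108] tau6 0.204
```

Emit:
step_arm(
  commands=[
    {"fingers": 1, "roll": -2, "dx": 0, "dy": 0, "dz": 0},
    {"fingers": 1, "roll": -4, "dx": 0, "dy": 0, "dz": 0},
    {"fingers": 1, "roll": -6, "dx": 0, "dy": 0, "dz": 0},
  ],
)

```text
time: 7.68
tool_pos: [0.4875, 0.1782, 0.169]
tcp_rot: [-2.981, -0.989, -0.008]
wrist_force: [-0.9, 1.4, 13.0]
width: 0.46
grip_force: 27.1
```

```bash
python3 s.py
```

```text
yaw 36.70 q6 1.232 z 0.1690 xy 0.4875 0.1782 F [-0.9  1.4 13. ] T [ 0.172  0.198 -0.12 ] tau6 0.184
```

Emit:
step_arm(
  commands=[
    {"fingers": 1, "roll": -2, "dx": 0, "dy": 0, "dz": 0},
    {"fingers": 1, "roll": -4, "dx": 0, "dy": 0, "dz": 0},
    {"fingers": 1, "roll": -6, "dx": 0, "dy": 0, "dz": 0},
  ],
)

```text
time: 8.05
tool_pos: [0.4874, 0.1783, 0.169]
tcp_rot: [-2.926, -1.144, -0.007]
wrist_force: [-0.8, 1.0, 12.2]
width: 0.453
grip_force: 27.2
```

```bash
python3 s.py
```

```text
yaw 42.70 q6 1.128 z 0.1690 xy 0.4874 0.1783 F [-0.8  1.  12.2] T [ 0.222  0.129 -0.145] tau6 0.186
```

Emit:
step_arm(
  commands=[
    {"fingers": 1, "roll": -2, "dx": 0, "dy": 0, "dz": 0},
    {"fingers": 1, "roll": -4, "dx": 0, "dy": 0, "dz": 0},
    {"fingers": 1, "roll": -6, "dx": 0, "dy": 0, "dz": 0},
  ],
)

```text
time: 8.43
tool_pos: [0.4873, 0.1783, 0.169]
tcp_rot: [-2.862, -1.295, -0.007]
wrist_force: [-1.1, 1.2, 12.9]
width: 0.454
grip_force: 27.2
```

```bash
python3 s.py
```

```text
yaw 48.70 q6 1.023 z 0.1690 xy 0.4873 0.1783 F [-1.1  1.2 12.9] T [ 0.296  0.284 -0.073] tau6 0.183
```

Emit:
step_arm(
  commands=[
    {"fingers": 1, "roll": -2, "dx": 0, "dy": 0, "dz": 0},
    {"fingers": 1, "roll": -4, "dx": 0, "dy": 0, "dz": 0},
    {"fingers": 1, "roll": -6, "dx": 0, "dy": 0, "dz": 0},
  ],
)

```text
time: 8.8
tool_pos: [0.4872, 0.1786, 0.1691]
tcp_rot: [-2.79, -1.442, -0.008]
wrist_force: [-1.1, 1.8, 13.4]
width: 0.453
grip_force: 27.2
```

```bash
python3 s.py
```

```text
yaw 54.67 q6 0.918 z 0.1691 xy 0.4872 0.1786 F [-1.1  1.8 13.4] T [ 0.424  0.267 -0.334] tau6 -0.043
```

Emit:
step_arm(
  commands=[
    {"fingers": 1, "roll": 0, "dx": 0, "dy": 0, "dz": 0},
  ],
)

```text
time: 8.93
tool_pos: [0.4872, 0.1786, 0.169]
tcp_rot: [-2.791, -1.441, -0.008]
wrist_force: [-0.5, 2.1, 14.0]
width: 0.456
grip_force: 27.2
```

```bash
python3 s.py
```

```text
yaw 54.62 q6 0.919 z 0.1690 xy 0.4872 0.1786 F [-0.5  2.1 14. ] T [ 0.404  0.3   -0.254] tau6 -0.360
```

Emit:
step_arm(
  commands=[
    {"fingers": 1, "roll": -0.5, "dx": 0, "dy": 0, "dz": 0},
    {"fingers": 1, "roll": -0.5, "dx": 0, "dy": 0, "dz": 0},
  ],
)

```text
time: 9.18
tool_pos: [0.4872, 0.1787, 0.1691]
tcp_rot: [-2.785, -1.453, -0.008]
wrist_force: [-1.7, 2.8, 12.6]
width: 0.455
grip_force: 27.2
```

```bash
python3 s.py
```

```text
yaw 55.10 q6 0.911 z 0.1691 xy 0.4872 0.1787 F [-1.7  2.8 12.6] T [ 0.441  0.332 -0.33 ] tau6 -0.339
```

Emit:
step_arm(
  commands=[
    {"fingers": 1, "roll": -1, "dx": 0, "dy": 0, "dz": 0},
    {"fingers": 1, "roll": -1.5, "dx": 0, "dy": 0, "dz": 0},
    {"fingers": 1, "roll": -1.5, "dx": 0, "dy": 0, "dz": 0},
  ],
)

```text
time: 9.55
tool_pos: [0.4872, 0.1787, 0.1691]
tcp_rot: [-2.766, -1.488, -0.008]
wrist_force: [-1.6, 2.6, 13.3]
width: 0.457
grip_force: 27.2
```

```bash
python3 s.py
```

```text
yaw 56.58 q6 0.885 z 0.1691 xy 0.4872 0.1787 F [-1.6  2.6 13.3] T [ 0.475  0.297 -0.444] tau6 -0.450
```

Emit:
step_arm(
  commands=[
    {"fingers": 1, "roll": 1.5, "dx": 0, "dy": 0, "dz": 0},
    {"fingers": 1, "roll": 1.5, "dx": 0, "dy": 0, "dz": 0},
  ],
)

```text
time: 9.8
tool_pos: [0.4872, 0.1787, 0.169]
tcp_rot: [-2.785, -1.452, -0.008]
wrist_force: [-1.4, 2.5, 12.9]
width: 0.454
grip_force: 27.2
```

```bash
python3 s.py
```

```text
yaw 55.09 q6 0.911 z 0.1690 xy 0.4872 0.1787 F [-1.4  2.5 12.9] T [ 0.444  0.235 -0.263] tau6 -0.223
```

Emit:
step_arm(
  commands=[
    {"fingers": 1, "roll": 0, "dx": 0, "dy": 0, "dz": -0.002},
    {"fingers": 1, "roll": 0, "dx": 0, "dy": 0, "dz": -0.004},
    {"fingers": 1, "roll": 0, "dx": 0, "dy": 0, "dz": -0.005},
    {"fingers": 1, "roll": 0, "dx": 0, "dy": 0, "dz": -0.005},
  ],
)

```text
time: 10.3
tool_pos: [0.4864, 0.1778, 0.1722]
tcp_rot: [2.784, 1.455, 0.003]
wrist_force: [2.1, 1.8, 4.2]
width: 0.458
grip_force: 26.6
```

```bash
python3 s.py
```

```text
yaw 55.17 q6 0.910 z 0.1722 xy 0.4864 0.1778 F [2.1 1.8 4.2] T [ 0.508 -0.428 -0.066] tau6 0.001
```

Emit:
step_arm(
  commands=[
    {"fingers": 1, "roll": 0, "dx": 0, "dy": 0, "dz": -0.001},
    {"fingers": 1, "roll": 0, "dx": 0, "dy": 0, "dz": -0.002},
    {"fingers": 1, "roll": 0, "dx": 0, "dy": 0, "dz": -0.003},
    {"fingers": 1, "roll": 0, "dx": 0, "dy": 0, "dz": -0.003},
  ],
)

```text
time: 10.8
tool_pos: [0.4853, 0.1772, 0.1741]
tcp_rot: [2.784, 1.455, -0.001]
wrist_force: [2.5, 0.7, 2.7]
width: 0.458
grip_force: 26.3
```

```bash
python3 s.py
```

```text
yaw 55.16 q6 0.910 z 0.1741 xy 0.4853 0.1772 F [2.5 0.7 2.7] T [ 0.259 -0.421  0.022] tau6 0.001
```

Emit:
step_arm(
  commands=[
    {"fingers": 1, "roll": 0, "dx": 0, "dy": 0, "dz": -0.001},
    {"fingers": 1, "roll": 0, "dx": 0, "dy": 0, "dz": -0.002},
    {"fingers": 1, "roll": 0, "dx": 0, "dy": 0, "dz": -0.003},
    {"fingers": 1, "roll": 0, "dx": 0, "dy": 0, "dz": -0.003},
  ],
)

```text
time: 11.3
tool_pos: [0.4846, 0.1772, 0.1766]
tcp_rot: [-2.784, -1.454, 0.003]
wrist_force: [-0.1, 0.8, -0.2]
width: 0.456
grip_force: 26.0
```

```bash
python3 s.py
```

```text
yaw 55.16 q6 0.910 z 0.1766 xy 0.4846 0.1772 F [-0.1  0.8 -0.2] T [ 0.248 -0.101 -0.027] tau6 0.000
```

Emit:
step_arm(
  commands=[
    {"fingers": 1, "roll": 0, "dx": 0, "dy": 0, "dz": -0.001},
    {"fingers": 1, "roll": 0, "dx": 0, "dy": 0, "dz": -0.002},
    {"fingers": 1, "roll": 0, "dx": 0, "dy": 0, "dz": -0.003},
    {"fingers": 1, "roll": 0, "dx": 0, "dy": 0, "dz": -0.003},
  ],
)

```text
time: 11.8
tool_pos: [0.4853, 0.1773, 0.1804]
tcp_rot: [2.785, 1.454, -0.001]
wrist_force: [-0.4, 0.6, -1.4]
width: 0.455
grip_force: 26.0
```

```bash
python3 s.py
```

```text
yaw 55.16 q6 0.910 z 0.1804 xy 0.4853 0.1773 F [-0.4  0.6 -1.4] T [ 0.062  0.005 -0.037] tau6 -0.000
```

Emit:
step_arm(
  commands=[
    {"fingers": 1, "roll": 0, "dx": 0, "dy": 0, "dz": -0.005},
    {"fingers": 1, "roll": 0, "dx": 0, "dy": 0, "dz": -0.013},
    {"fingers": 1, "roll": 0, "dx": 0, "dy": 0, "dz": -0.023},
    {"fingers": 1, "roll": 0, "dx": 0, "dy": 0, "dz": -0.035},
    {"fingers": 1, "roll": 0, "dx": 0, "dy": 0, "dz": -0.05},
    {"fingers": 1, "roll": 0, "dx": 0, "dy": 0, "dz": -0.065},
    {"fingers": 1, "roll": 0, "dx": 0, "dy": 0, "dz": -0.075},
    {"fingers": 1, "roll": 0, "dx": 0, "dy": 0, "dz": -0.08},
  ],
)

```text
time: 12.8
tool_pos: [0.4859, 0.1775, 0.2615]
tcp_rot: [2.784, 1.454, 0.002]
wrist_force: [-0.6, -0.2, -0.6]
width: 0.455
grip_force: 26.0
```

```bash
python3 s.py; python3 - <<'E'
from h import *
to(.5358,-.1922,.26)
b,_=cap('side')
x,y=w2px('side',(.4855,.1765,.2)).astype(int)
cv2.imwrite('pics/h3.png',cv2.resize(b[y-80:y+80,x-100:x+100],(700,560)))
E
```

```text
yaw 55.16 q6 0.910 z 0.2615 xy 0.4859 0.1775 F [-0.6 -0.2 -0.6] T [-0.007 -0.043 -0.029] tau6 0.000
t 12.8 pos [0.4859 0.1775 0.2615] yawx 55.15507848779253 tilt [ 1.21275028e-03  4.02934437e-04 -9.99999183e-01] q6 0.9102918546566273 F [-0.55149775 -0.20379084 -0.56294753] T [-0.00733676 -0.04345355 -0.02889916]
shift [-0.2749  0.2522  0.0014]
```

View pics/h3.png

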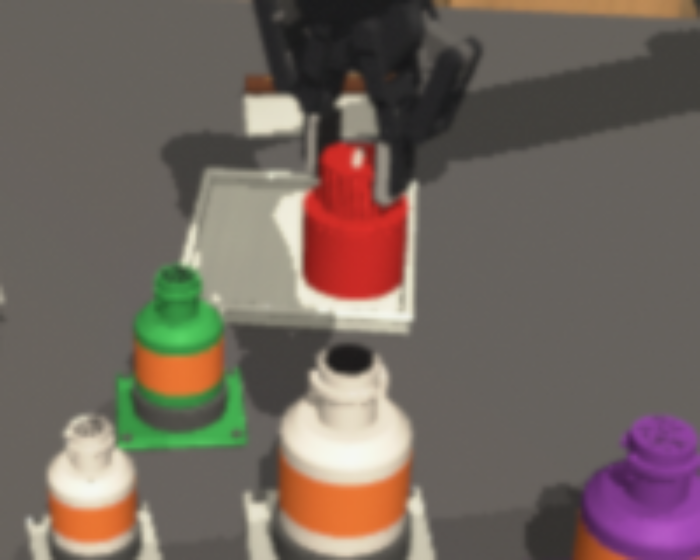

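The cap hangs from the fingers at about (350,220), and the tub mouth at (350,360) is bare. Next I move over the tray.

Emit:
step_arm(
  commands=[
    {"fingers": 1, "roll": 0, "dx": -0.015, "dy": 0.014, "dz": 0},
    {"fingers": 1, "roll": 0, "dx": -0.045, "dy": 0.041, "dz": 0},
    {"fingers": 1, "roll": 0, "dx": -0.085, "dy": 0.078, "dz": 0},
    {"fingers": 1, "roll": 0, "dx": -0.13, "dy": 0.119, "dz": 0},
    {"fingers": 1, "roll": 0, "dx": -0.175, "dy": 0.16, "dz": 0},
    {"fingers": 1, "roll": 0, "dx": -0.22, "dy": 0.202, "dz": 0},
    {"fingers": 1, "roll": 0, "dx": -0.255, "dy": 0.234, "dz": 0},
    {"fingers": 1, "roll": 0, "dx": -0.275, "dy": 0.252, "dz": 0},
  ],
)

```text
time: 13.85
tool_pos: [0.5349, -0.1947, 0.2595]
tcp_rot: [-2.786, -1.451, 0.002]
wrist_force: [0.3, 0.1, -1.6]
width: 0.456
grip_force: 26.0
```

Emit:
step_arm(
  commands=[
    {"fingers": 1, "roll": 0, "dx": 0, "dy": 0, "dz": 0.03},
    {"fingers": 1, "roll": 0, "dx": 0, "dy": 0, "dz": 0.07},
    {"fingers": 1, "roll": 0, "dx": 0, "dy": 0, "dz": 0.11},
    {"fingers": 1, "roll": 0, "dx": 0, "dy": 0, "dz": 0.145},
    {"fingers": 1, "roll": 0, "dx": 0, "dy": 0, "dz": 0.165},
    {"fingers": 1, "roll": 0, "dx": 0, "dy": 0, "dz": 0.175},
    {"fingers": 1, "roll": 0, "dx": 0, "dy": 0, "dz": 0.18},
    {"fingers": 1, "roll": 0, "dx": 0, "dy": 0, "dz": 0.18},
  ],
)

```text
time: 14.85
tool_pos: [0.5356, -0.1924, 0.0808]
tcp_rot: [2.784, 1.454, 0.001]
wrist_force: [0.3, 0.3, -0.2]
width: 0.458
grip_force: 26.0
```

```bash
python3 s.py; python3 - <<'E'
from h import *
b,_=cap('side')
x,y=w2px('side',(.5358,-.1922,.06)).astype(int);c=b[max(y-60,0):y+60,x-75:x+75]
cv2.imwrite('pics/h4.png',cv2.resize(c,(750,600)))
E
```

```text
yaw 55.16 q6 0.219 z 0.0808 xy 0.5356 -0.1924 F [ 0.3  0.3 -0.2] T [-0.043  0.006 -0.042] tau6 0.000
```

View pics/h4.png

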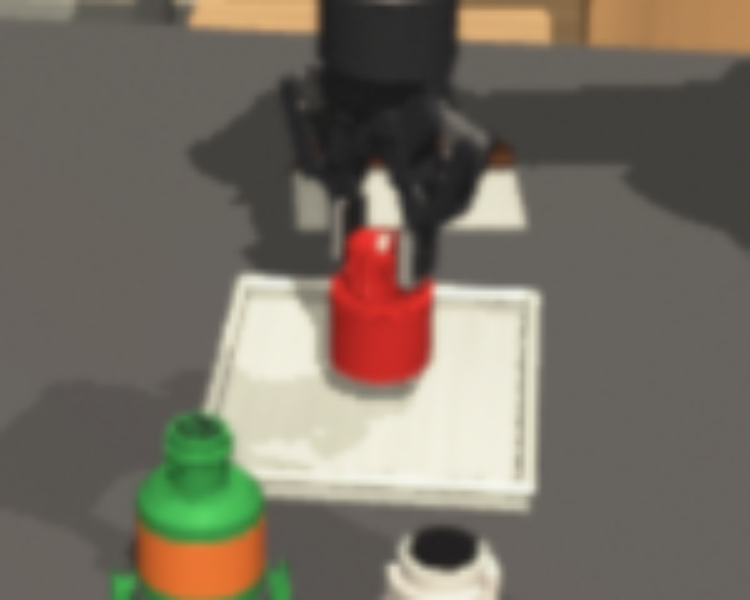

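The cap is above the middle of the tray at (380,330), upright. Now I lower it.

Emit:
step_arm(
  commands=[
    {"fingers": 1, "roll": 0, "dx": 0, "dy": 0, "dz": 0.006},
    {"fingers": 1, "roll": 0, "dx": 0, "dy": 0, "dz": 0.012},
    {"fingers": 1, "roll": 0, "dx": 0, "dy": 0, "dz": 0.016},
    {"fingers": 1, "roll": 0, "dx": 0, "dy": 0, "dz": 0.018},
    {"fingers": 1, "roll": 0, "dx": 0, "dy": 0, "dz": 0.019},
    {"fingers": 1, "roll": 0, "dx": 0, "dy": 0, "dz": 0.019},
  ],
)

```text
time: 15.65
tool_pos: [0.5353, -0.1923, 0.0614]
tcp_rot: [2.785, 1.454, 0.0]
wrist_force: [0.1, 0.2, -0.7]
width: 0.458
grip_force: 26.0
```

```bash
python3 s.py
```

```text
yaw 55.15 q6 0.220 z 0.0614 xy 0.5353 -0.1923 F [ 0.1  0.2 -0.7] T [-0.001  0.034 -0.018] tau6 0.000
```

Emit:
step_arm(
  commands=[
    {"fingers": 1, "roll": 0, "dx": 0, "dy": 0, "dz": 0.0005},
    {"fingers": 1, "roll": 0, "dx": 0, "dy": 0, "dz": 0.001},
    {"fingers": 1, "roll": 0, "dx": 0, "dy": 0, "dz": 0.0015},
    {"fingers": 1, "roll": 0, "dx": 0, "dy": 0, "dz": 0.0015},
  ],
)

```text
time: 16.15
tool_pos: [0.5352, -0.1922, 0.0598]
tcp_rot: [-2.785, -1.454, 0.0]
wrist_force: [-0.1, 0.7, -0.6]
width: 0.455
grip_force: 26.0
```

```bash
python3 s.py
```

```text
yaw 55.15 q6 0.220 z 0.0598 xy 0.5352 -0.1922 F [-0.1  0.7 -0.6] T [ 0.011 -0.041 -0.023] tau6 0.000
```

Emit:
step_arm(
  commands=[
    {"fingers": 1, "roll": 0, "dx": 0, "dy": 0, "dz": 0.0005},
    {"fingers": 1, "roll": 0, "dx": 0, "dy": 0, "dz": 0.001},
    {"fingers": 1, "roll": 0, "dx": 0, "dy": 0, "dz": 0.001},
  ],
)

```text
time: 16.52
tool_pos: [0.5353, -0.1923, 0.0595]
tcp_rot: [2.785, 1.454, 0.0]
wrist_force: [-1.0, 1.4, 5.9]
width: 0.457
grip_force: 26.4
```

```bash
python3 s.py
```

```text
yaw 55.16 q6 0.220 z 0.0595 xy 0.5353 -0.1923 F [-1.   1.4  5.9] T [0.165 0.473 0.012] tau6 -0.000
```

Emit:
step_arm(
  commands=[
    {"fingers": 1, "roll": 0, "dx": 0, "dy": 0, "dz": -0.0006},
    {"fingers": 0, "roll": 0, "dx": 0, "dy": 0, "dz": -0.0006},
    {"fingers": -0.1, "roll": 0, "dx": 0, "dy": 0, "dz": -0.0006},
    {"fingers": -0.3, "roll": 0, "dx": 0, "dy": 0, "dz": -0.0006},
    {"fingers": -0.6, "roll": 0, "dx": 0, "dy": 0, "dz": -0.0006},
    {"fingers": -1, "roll": 0, "dx": 0, "dy": 0, "dz": -0.0006},
    {"fingers": -1, "roll": 0, "dx": 0, "dy": 0, "dz": -0.0006},
    {"fingers": -1, "roll": 0, "dx": 0, "dy": 0, "dz": -0.0006},
  ],
)

```text
time: 17.52
tool_pos: [0.5353, -0.1923, 0.0595]
tcp_rot: [2.785, 1.454, 0.0]
wrist_force: [0.4, -0.3, -0.2]
width: 1.002
grip_force: 0.0
```

```bash
python3 s.py
```

```text
yaw 55.16 q6 0.219 z 0.0595 xy 0.5353 -0.1923 F [ 0.4 -0.3 -0.2] T [0.016 0.046 0.027] tau6 0.000
```

Emit:
step_arm(
  commands=[
    {"fingers": -1, "roll": 0, "dx": 0, "dy": 0, "dz": -0.01},
    {"fingers": -1, "roll": 0, "dx": 0, "dy": 0, "dz": -0.03},
    {"fingers": -1, "roll": 0, "dx": 0, "dy": 0, "dz": -0.06},
    {"fingers": -1, "roll": 0, "dx": 0, "dy": 0, "dz": -0.1},
    {"fingers": -1, "roll": 0, "dx": 0, "dy": 0, "dz": -0.14},
    {"fingers": -1, "roll": 0, "dx": 0, "dy": 0, "dz": -0.18},
    {"fingers": -1, "roll": 0, "dx": 0, "dy": 0, "dz": -0.2},
    {"fingers": -1, "roll": 0, "dx": 0, "dy": 0, "dz": -0.2},
  ],
)

```text
time: 18.52
tool_pos: [0.5362, -0.1926, 0.2615]
tcp_rot: [2.782, 1.453, 0.004]
wrist_force: [0.4, -0.1, -1.3]
width: 0.999
grip_force: 0.0
```

```bash
python3 s.py; python3 - <<'E'
from h import *
b,_=cap('side')
x,y=w2px('side',(.5358,-.1922,.06)).astype(int);c=b[max(y-60,0):y+60,x-75:x+75]
cv2.imwrite('pics/h5.png',cv2.resize(c,(750,600)))
E
```

```text
yaw 55.16 q6 0.219 z 0.2615 xy 0.5362 -0.1926 F [ 0.4 -0.1 -1.3] T [ 0.06   0.022 -0.029] tau6 -0.000
```

View pics/h5.png

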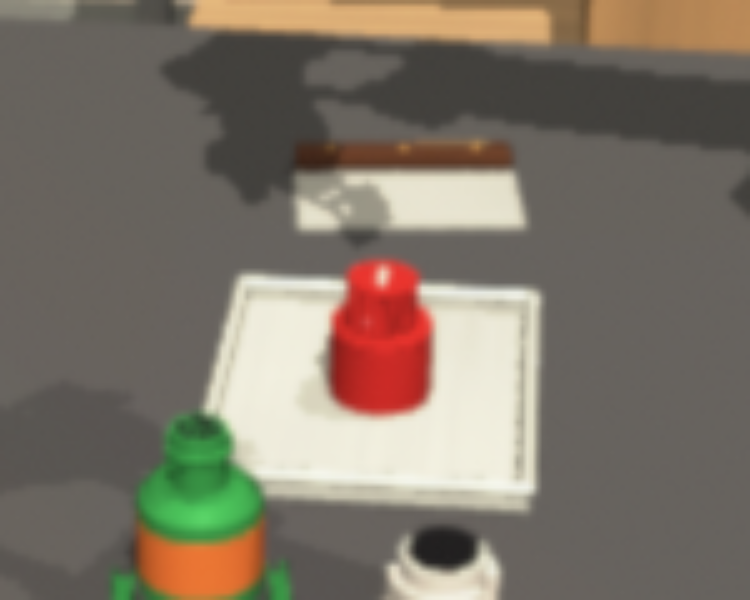

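The cap stands upright mid-tray at (380,350), the tray hasn't shifted, and the arm is clear.

```bash
python3 -c "
from workcell import *
print(finish_job())"
```

```text
the job is handed in; nothing more can be done
None
```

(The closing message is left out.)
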